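# Uncover the glass samples and show the notched one label up

## Robot

A 7-joint arm with a two-finger parallel gripper is mounted at the origin on a cart in front of the work surface, level with it; the furniture and walls round the work are solid. World frame = base frame: x ahead of the robot, y to its left, z up, the work surface at z = 0. Lengths are in mm, angles in rad, forces in N, time in s.
With the tool pointing down it reaches from about 425 to 950 mm from the base axis. Payload 4.7 kg.
Tool frame: the origin (TCP) lies between the finger pads; the fingertips stand 14 mm ahead of it and the grasp point (between the pads) lies 5 mm behind it; z points along the fingers, y is the line along which they close (so a half turn about z gives the same grasp; the last joint's range is limited). The gripper opens to 85 mm and grips with 20 to 120 N. Pads are 22 mm wide; open, the fingers measure 114 mm over their backs; the gripper's body (76 mm by 85 mm) begins 54 mm behind the grasp point. The pads swing forward as they close: fully open they stand 13 mm farther back than shut.
Start: joints at [-1.134, 0.469, -0.049, 1.532, 0.024, 1.141, -0.082], TCP at [303.133, 603.123, 245.335] pointing down, gripper open.
Joint ranges: [-2.59, 2.59], [-0.33, 1.99], [-1.39, 1.29], [0.1, 2.45], [-1.04, 4.18], [0.21, 1.99], [-2.66, 2.66]. Speed limits (rad/s): [2.57, 2.57, 3.14, 3.14, 3.14, 3.14, 3.14].

## Interface

Orientations are given as a unit quaternion [w, x, y, z].
In Python, from bench import * gives the robot as it stands.
- The arm moves only by the shell command python3 -m pendant 'ROWS'. ROWS is JSON, one flat list of numbers, 7 for each row, row after row: the shift along the tool's x, y, z in mm, then the turn, a rotation vector about the tool's x, y, z in rad, then the closure, from -1 (fully open) to 1 (shut). A call has 1 to 10 rows; each row is the pose to reach, as a shift and turn from the pose commanded when the call began, along the tool's axes at that moment; what a row does not reach only later rows make up. A row lasts 1/10 s, in which the tool goes at most 50 mm and 8.59 degrees, less where a joint would pass 70% of its speed; a pose out of reach is approached as far as the arm can. A call with a gripper value outside its range is refused whole. The fingers move at their own pace and stop on an object; the grip force is fixed at half the most. Time passes only in rows, so rows that repeat a pose let the fingers close. It gives the time, the measured TCP pose, the force, the opening and the grip force at its end, in the units of the state.
- sense(): the state, without advancing time (a new reading comes with each control period).
- grab_frame(name): name is "side" or "top" or "wrist"; returns a dict with "color" (400x640x3 uint8, red, green, blue), "intrinsics" (3x3 intrinsics, pixels), "R" (3x3) and "t" (3): a world point X has camera coordinates R X + t; the wrist camera has in their place "hand_eye" (4x4, takes a point from camera to tool coordinates, whose origin is the TCP and whose axes are the flange's). Camera axes: x right, y down, z forward; pixel columns grow to the right and rows downward; lengths in mm; the calibration is good to about 2 mm. A picture is of the moment at which its call begins: read the wrist's pose just before it. There is no depth.
- sign_off(): hands the job in; it is judged then, once.
The state is a dict: "t": time; "qpos": joint angles; "qvel": joint speeds; "joint_torque": joint torques, N m; "tool_pos": TCP position; "orientation": TCP orientation; "contact_force": force on the tool from outside, world axes, zero at the start; "wrist_torque": the same for the moment, N m; "gripper_width": finger opening in mm; "grip_force": force on a finger pad.
Only numpy, scipy, OpenCV 4.12 (cv2) and the standard library are available. Lean on these libraries where they do the work, as an engineer would, in place of code of your own. Each camera call takes 0.05 s, during which the arm holds its last target. There are 200 camera calls.

## Task

Lift the clear dust cover off the glass-sample rack, hang it by its bar handle on both prongs of the hook stand and let go of it. Then find the one sample with a small notch in a corner, which marks its frosted end, and draw it up out of its slot with the fingers on that frosted end only (never on its clear glass), leaving the other two samples and the spray bottle alone. Finish while still holding it, steady and well up in the air clear of everything, tipped half way or more from upright towards flat so that its label face looks upward.

Things in the scene. Friction and masses are not known exactly. Their poses are not given: they have to be found in the camera images.
- rack: Fixed rack at any heading: wood tray 148 x 140 x 8 mm with slotted combs 20 mm high (tops 28 mm above the desk) at both ends, filling only 48 to 61 mm either side along its x; between them it is open, so fingers may go down beside a sample. Slots along its x, 10 mm wide, at y = -40, 0, +40 mm; samples and cover stand square with it. Origin: centre of underside, on the desk; z up.
- sample: The notched glass sample, loose, about 115 g: 112 mm long (x), 8 mm thick (y), 50 mm high (z), standing on a long edge in one of the slots, underside 8 mm and top 58 mm above the desk. Origin: centre of the underside. Frosted (milky) end x = -56 to -8 mm, rest clear. Label face: the one +y points out of, with a small paper label low on the frosted end.
- sample_clear: The clear part (x = -8 to +56 mm) of the notched sample, one piece with it; same origin and axes as sample. Fingers must not touch it.
- sample_notch (a point): The notch of the notched sample, 12 mm long and 10 mm deep, cut out of the upper corner of its frosted end (sample x = -56 to -44, z = 40 to 50 mm); this point is the middle of the cut-out. Whoever looks at the label face with the notch at the top sees the notch at the right.
- sample_grip (a point): Middle of the frosted end's free upper part, at sample x = -28, y = 0, z = 36 mm (14 mm under the top edge). Finger pads 22 mm wide centred here, one on each face, miss notch, combs and clear glass; 30 mm is free to either side before the next sample.
- plain_1: Another loose glass sample of the same size and make, with a frosted end but all corners square, in one of the other slots; origin and axes as for the notched sample. To be left in place.
- plain_2: The third loose glass sample, like plain_1. To be left in place.
- cover: Loose clear acrylic dust cover, about 220 g: a box 134 (x) x 126 (y) x 72 mm high, open below, walls 3 mm, standing on the rack's tray over the samples; it lifts straight off. Origin: centre of its open underside. On its top, posts at x = -52 and +52 mm carry a round bar handle 10 mm thick along x.
- cover_handle (a point): Middle of the cover's bar handle, on the bar's axis, 122 mm above the cover's underside and 50 mm above its flat top (45 mm clear between bar and top). The bar runs along the cover's x. Hold the bar here, across it, between the fingers.
- hook_stand: Fixed dark steel stand. Origin: centre of the underside of its base 150 x 130 x 10 mm; z up. A post at x = +60 mm carries two prongs, 10 mm thick, running to its -x (roughly towards the robot) at y = -30 and +30 mm, 50 mm clear between them, so fingers on the handle's middle fit in between. Upturned tips at x = -54 mm rise 11 mm above the seat; nothing of the stand is higher.
- hook_seat (a point): Midway between the two prongs' seats, level with the prongs' top there: 190 mm above the desk, at x = -24 mm of the stand. The hung bar lies across both prongs along the stand's y, its axis 5 mm above this point. On the way in over the tips the bar's axis must be 16 to 40 mm above this point, so that the prongs pass between the bar and the cover's top.
- screen_spray: Loose brown spray bottle with black cap, 33 mm thick, 102 mm high, a bystander. Origin: centre of its underside. To be left standing.

How it is judged (in metres and radians):
On the way, in this order (a step that is already met when the one before it is completed fails the run):
1. the cover hangs on both prongs by its handle and is let go (contact force between cover and hook_stand above 0.8 N and contact force between the fingers and cover below 0.1 N and distance between cover_handle and hook_seat below 0.03 m and height (world z) of cover_handle above 0.185 m and angle between the x axis of cover and the y axis of hook_stand, either way round below 0.25 rad), for 0.3 s.
2. the notched sample is lifted out of the rack by its frosted end (contact force between the fingers and sample above 1 N and contact force between the fingers and sample_clear below 0.2 N and contact force between sample and rack below 0.05 N and height (world z) of sample above 0.05 m), for 0.2 s.
At the end, for the whole second after the job is handed in: Cover hangs released, handle within 30 mm of hook_seat and 14 degrees of square across the prongs; notched sample gripped on frosted end only, lower edge over 120 mm up, at rest, clear of rack, stand and cover, label face within 55 degrees of straight up; other samples in slots, bottle upright (contact force between cover and hook_stand above 0.8 N and contact force between the arm and cover below 0.1 N and distance between cover_handle and hook_seat below 0.03 m and height (world z) of cover_handle above 0.185 m and contact force between the fingers and sample above 1 N and contact force between the fingers and sample_clear below 0.2 N and height (world z) of sample above 0.12 m and angle between sample's own y axis and vertical below 0.96 rad and linear speed of sample below 0.03 m/s and contact force between sample and cover below 0.05 N and contact force between sample and hook_stand below 0.05 N and contact force between sample and rack below 0.05 N and distance between each of plain_1, plain_2 and rack below 0.06 m and angle between each of plain_1, plain_2's own z axis and vertical below 0.25 rad and angle between screen_spray's own z axis and vertical below 0.2 rad and angle between the x axis of cover and the y axis of hook_stand, either way round below 0.25 rad); the arm keeps its last pose, push and grip.
It fails at once if a finger touches the clear glass of the notched sample (contact force between the fingers and sample_clear above 0.3 N).
It fails at once if another sample is pulled or knocked out of place (more than 15 mm) (distance of any of plain_1, plain_2 from where it was at the start of the episode above 0.015 m).
It fails at once if the spray bottle is knocked (moved more than 30 mm) (distance of screen_spray from where it was at the start of the episode above 0.03 m).
It also fails if it takes over 59 s, if anything falls off the work surface, if the arm or the gripper's body presses on something with over 40 N, if the wrist force passes 120 N, or if a joint passes its speed limit or range.

## Working session

There is one attempt and no reset: what is moved stays moved. The work goes in short steps, Python scripts to look and compute and a shell command to move; the robot and the scene stay as the last step left them, time stands still between calls to the robot, and variables do not carry over. Pictures are saved under pics/ and viewed, at most 10 in all, crops included, and the job is handed in when it is done.

```bash
mkdir -p pics; ls; python3 - <<'E'
from bench import *
import cv2,numpy as np,pickle
s=sense();print(s["t"],s["tool_pos"],s["orientation"])
for n in("side","top"):
    f=grab_frame(n);cv2.imwrite(f"pics/{n}0.png",f["color"][:,:,::-1]);pickle.dump(f,open(f"{n}.pkl","wb"));print(n,f["intrinsics"],f["R"],f["t"])
f=grab_frame("wrist");print(f["hand_eye"],f["intrinsics"])
E
```

```text
pics
0.0 [302.92125496 602.58457765 244.24422163] [-2.02472833e-04  2.30813329e-01  9.72997549e-01 -9.67098556e-04]
side [[387.4399583    0.         320.10040626]
 [  0.         387.4399583  194.25823088]
 [  0.           0.           1.        ]] [[-0.97809191 -0.20667182  0.02495949]
 [-0.13463184  0.536549   -0.83306029]
 [ 0.1587781  -0.81816987 -0.55261884]] [620.7579153  160.33447818 880.25988741]
top [[360.84455246   0.         316.91475543]
 [  0.         360.84455246 198.34497213]
 [  0.           0.           1.        ]] [[ 0.02069305 -0.99937038  0.02882102]
 [-0.98746563 -0.02494117 -0.15585109]
 [ 0.15647179 -0.02523473 -0.98736001]] [ 28.86032944 629.92823993 918.1042865 ]
[[ 1.08140341e-04 -9.59801462e-01 -2.80679787e-01  7.21707421e+01]
 [ 9.99999956e-01  1.81526286e-04 -2.35459983e-04  9.82218286e-01]
 [ 2.76945595e-04 -2.80679749e-01  9.59801439e-01 -1.29037385e+02]
 [ 0.00000000e+00  0.00000000e+00  0.00000000e+00  1.00000000e+00]] [[326.30728531   0.         323.12904332]
 [  0.         326.30728531 202.00752602]
 [  0.           0.           1.        ]]
```

View pics/top0.png

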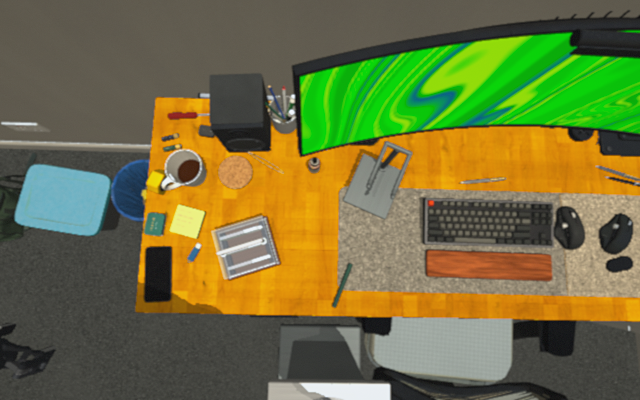

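View pics/side0.png

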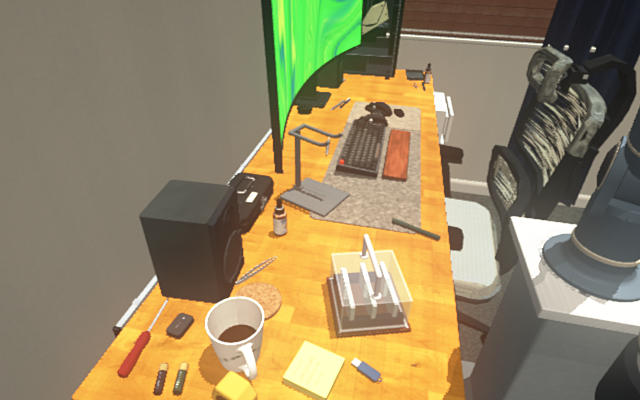

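Top view: rack with cover around (246,247), hook stand around (378,180), bottle at (314,164). Arm is off to the left. Enlarging both.

```bash
python3 - <<'E'
import cv2,numpy as np
a=cv2.imread("pics/top0.png");b=cv2.imread("pics/side0.png")
A=cv2.resize(a[205:290,200:300],None,fx=4,fy=4,interpolation=cv2.INTER_CUBIC)
B=cv2.resize(a[130:225,335:420],None,fx=4,fy=4,interpolation=cv2.INTER_CUBIC)
C=cv2.resize(b[228:345,318:418],None,fx=4,fy=4,interpolation=cv2.INTER_CUBIC)
c=np.zeros((480,800,3),np.uint8);c[:340,:400]=A;c[:380,420:760]=B;cv2.imwrite("pics/crop1.png",c);cv2.imwrite("pics/crop2.png",C)
E
```

```text
(no output)
```

View pics/crop1.png

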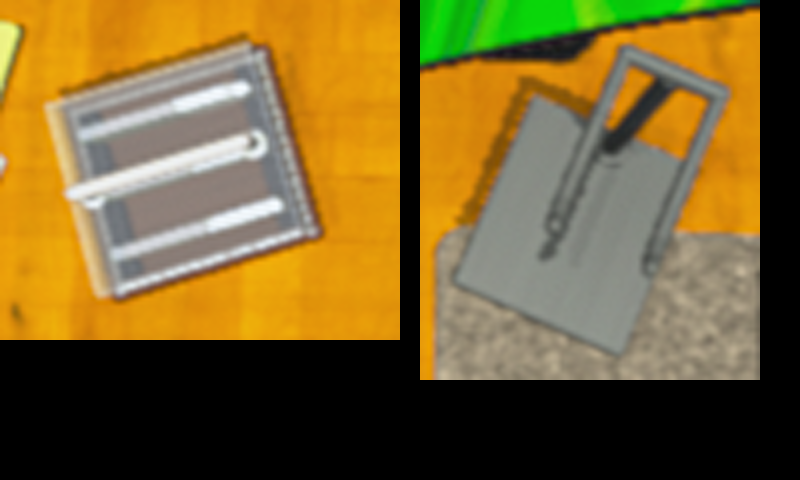

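Crop: handle bar ends at (70,193) and (258,143); prong tips at (553,225) and (652,268); prong rear corners at (625,47) and (727,92); base corners at (455,280), (620,352) and (535,95).

```bash
cat > h.py <<'E'
import numpy as np,pickle
from scipy.spatial.transform import Rotation as Ro
def back(f,uv,z,R=None,t=None):
    R=f["R"] if R is None else R;t=f["t"] if t is None else t
    C=-R.T@t;d=R.T@np.linalg.solve(f["intrinsics"],[uv[0],uv[1],1]);return C+d*(z-C[2])/d[2]
def wristRt(f,s):
    H=f["hand_eye"];q=s["orientation"];Rt=Ro.from_quat([q[1],q[2],q[3],q[0]]).as_matrix()
    Rc=Rt@H[:3,:3];tc=Rt@H[:3,3]+s["tool_pos"];return Rc.T,-Rc.T@tc
def proj(f,X,R=None,t=None):
    R=f["R"] if R is None else R;t=f["t"] if t is None else t
    p=f["intrinsics"]@(R@np.array(X,float)+t);return p[:2]/p[2]
E
python3 - <<'E'
from h import *
f=pickle.load(open("top.pkl","rb"))
A=lambda x,y:(200+x/4-.4,205+y/4-.4);B=lambda x,y:(335+(x-420)/4-.4,130+y/4-.4)
def show(n,p,z):
    r=back(f,p,z);print(n,r.round(1));return r
h1=show("h1",A(70,193),130);h2=show("h2",A(258,143),130)
d=h2-h1;print("handle len",np.linalg.norm(d),np.degrees(np.arctan2(d[1],d[0])),(h1+h2)/2)
t1=show("tipL",B(553,225),198);t2=show("tipR",B(652,268),198);r1=show("rL",B(625,47),190);r2=show("rR",B(727,92),190)
print(np.linalg.norm(t2-t1),np.linalg.norm(r1-t1),np.linalg.norm(r2-t2))
for a,b in((t1,t2),(r1,r2),(t1,r1),(t2,r2)):
    d=b-a;print(np.degrees(np.arctan2(d[1],d[0])))
c=[show("base",B(*p),10) for p in((455,280),(620,352),(535,95))]
print("base",(c[1]+c[2])/2,np.linalg.norm(c[1]-c[0]),np.linalg.norm(c[2]-c[0]))
print("bottle",back(f,(314,164),100))
for p in((320,235),(248,42),(265,48),(105,297)):show("tray",A(*p),8)
E
```

```text
h1 [479.1 279.9 130. ]
h2 [511.1 170.  130. ]
handle len 114.52635984612485 -73.80173552682487 [495.11800981 224.94815098 130.        ]
tipL [637.3 -68.6 198. ]
tipR [ 613.9 -125.2  198. ]
rL [ 746.8 -112.7  190. ]
rR [ 721.1 -172.7  190. ]
61.23729329963782 118.28925109650771 117.59281688304372
-112.50902997091696
-113.14689932178976
-21.93871944227438
-23.892417710003198
base [633.6 -31.6  10. ]
base [ 585.8 -147.1   10. ]
base [768.7 -87.6  10. ]
base [ 677.27145504 -117.35547545   10.        ] 124.9454522012618 146.2743927611568
bottle [710.33671611  53.98077777 100.        ]
tray [454.7 139.7   8. ]
tray [584.9 194.1   8. ]
tray [581.  182.3   8. ]
tray [411.  281.9   8. ]
```

View pics/crop2.png

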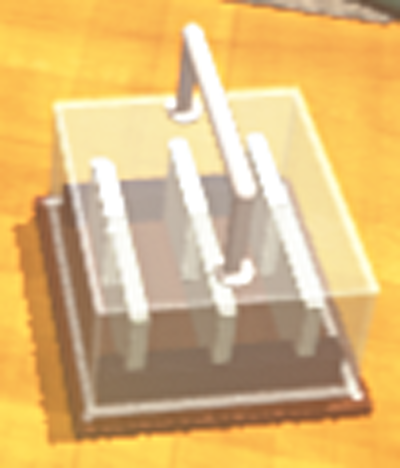

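Side crop: three samples inside the cover, bar handle along the slot direction. All the measured sizes agree with the given ones: handle about 114 mm, prong spacing 61 mm, base 125x146 mm. Estimates are handle (495,225,130) at heading -73.8° and hook_seat about (653.5,-108.3,190), stand heading -22.9°. Moving above the handle.

```bash
python3 -m pendant '[-34,-25,1,0,0,0.08,-1,-68,-50,2,0,0,0.16,-1,-102,-75,3,0,0,0.25,-1,-136,-100,4,0,0,0.33,-1,-170,-125,5,0,0,0.41,-1,-205,-151,6,0,0,0.49,-1,-239,-176,7,0,0,0.57,-1,-273,-201,8,0,0,0.66,-1,-307,-226,9,0,0,0.74,-1,-341,-251,9,0,0,0.82,-1]'
python3 -m pendant '[-341,-251,9,0,0,0.82,-1]' >/dev/null 2>&1 || true
python3 - <<'E'
from bench import *
print(sense()["t"],sense()["tool_pos"],sense()["orientation"])
E
```

```text
t: 1.15
tool_pos: [495.4, 224.0, 236.1]
orientation: [-0.0, 0.601, 0.799, -0.0]
contact_force: [0.8, -0.5, -0.2]
gripper_width: 85.3
grip_force: 0.0
1.25 [481.37547513 177.40282053 235.40188276] [0.00140339 0.66033007 0.75097322 0.0012092 ]
```

The extra row pushed it 49 mm too far; moving back and taking the close look.

```bash
python3 -m pendant '[23,10,0,0,0,-0.08,-1,46,20,0,0,0,-0.15,-1,46,20,0,0,0,-0.15,-1,46,20,0,0,0,-0.15,-1]'
python3 - <<'E'
from bench import *
from h import *
import cv2
s=sense();f=grab_frame("wrist");cv2.imwrite("pics/w1.png",f["color"][:,:,::-1]);pickle.dump((s,f),open("w1.pkl","wb"))
R,t=wristRt(f,s);u=np.array([np.cos(np.radians(-73.8)),np.sin(np.radians(-73.8)),0])
for k in(-57,0,57):print(proj(f,np.array([495,225,130])+k*u,R,t))
E
```

```text
t: 1.65
tool_pos: [491.3, 227.1, 234.9]
orientation: [-0.0, 0.599, 0.801, -0.0]
contact_force: [-0.0, -0.5, -0.1]
gripper_width: 85.6
grip_force: 0.0
[327.61139453 134.15632115]
[327.10137726 211.21152752]
[326.65385382 278.82494428]
```

View pics/w1.png

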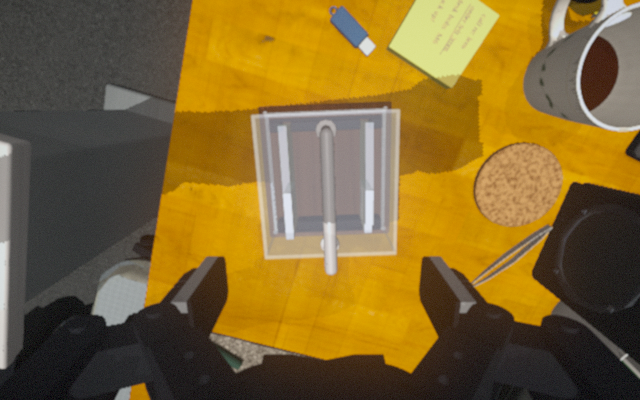

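Wrist view: bar ends at about (326,122) and (331,275), tray and samples upright in the image.

```bash
python3 - <<'E'
from h import *
s,f=pickle.load(open("w1.pkl","rb"));R,t=wristRt(f,s)
a=back(f,(326,122),132,R,t);b=back(f,(331,275),132,R,t);d=b-a
print(a,b,np.linalg.norm(d),np.degrees(np.arctan2(d[1],d[0])),(a+b)/2)
q=s["orientation"];Rt=Ro.from_quat([q[1],q[2],q[3],q[0]]).as_matrix()
m=(a+b)/2;m[2]=125;print(Rt.T@(m-s["tool_pos"]),np.degrees(np.arctan2(Rt[1,1],Rt[0,1])))
E
```

```text
[475.60606465 287.47591919 132.        ] [512.89982112 175.57224772 132.        ] 117.95446562770177 -71.56849227062585 [494.25294289 231.52408345 132.        ]
[  3.41943713   4.13985557 109.86252027] 16.35847457163941
```

Consistent with the top view to within a few mm. Descending and gripping.

```bash
python3 -m pendant '[1,2,20,0,0,-0.02,-1,2,4,45,0,0,-0.02,-1,2,4,70,0,0,-0.02,-1,2,4,95,0,0,-0.02,-1,2,4,110,0,0,-0.02,-1,2,4,110,0,0,-0.02,1,2,4,110,0,0,-0.02,1,2,4,110,0,0,-0.02,1,2,4,110,0,0,-0.02,1,2,4,110,0,0,-0.02,1]'
python3 -m pendant '[0,0,0,0,0,0,1,0,0,0,0,0,0,1,0,0,0,0,0,0,1]'
```

```text
t: 2.7
tool_pos: [495.2, 230.2, 126.1]
orientation: [0.0, 0.591, 0.806, 0.001]
contact_force: [-0.4, -0.1, 0.3]
gripper_width: 12.4
grip_force: 0.0
t: 3.0
tool_pos: [495.0, 230.2, 125.8]
orientation: [-0.0, 0.591, 0.806, 0.0]
contact_force: [-1.7, -0.2, 5.4]
gripper_width: 7.9
grip_force: 58.7
```

```bash
python3 -m pendant '[0,0,-5,0,0,0,1,0,0,-10,0,0,0,1,0,0,-20,0,0,0,1,0,0,-32,0,0,0,1,0,0,-46,0,0,0,1,0,0,-60,0,0,0,1,0,0,-74,0,0,0,1,0,0,-86,0,0,0,1,0,0,-92,0,0,0,1,0,0,-92,0,0,0,1]'
python3 - <<'E'
from bench import *
from h import *
import cv2
s=sense();f=grab_frame("side");cv2.imwrite("pics/s1.png",cv2.resize(f["color"][130:330,240:480,::-1],None,fx=3,fy=3))
g=grab_frame("wrist");pickle.dump((s,f,g),open("lift.pkl","wb"));
cv2.imwrite("pics/w2.png",g["color"][:,:,::-1]);print(s["tool_pos"])
E
```

```text
t: 4.0
tool_pos: [495.4, 230.3, 218.5]
orientation: [0.0, 0.591, 0.806, 0.001]
contact_force: [-0.7, -0.4, -2.2]
gripper_width: 7.8
grip_force: 58.5
[495.36559157 230.29960328 218.46133618]
```

View pics/s1.png

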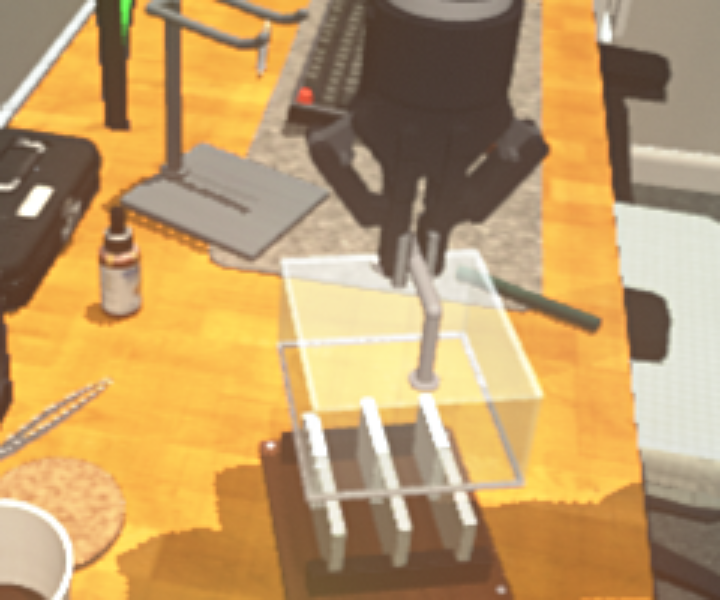

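Cover is lifted and level; the measured 2.2 N matches 220 g. Carrying it to the approach point in front of the prongs, turned 40°.

```bash
python3 -m pendant '[-15,-1,0,0,0,0.03,1,-45,-3,0,0,0,0.1,1,-80,-6,0,0,0,0.18,1,-118,-9,0,0,0,0.27,1,-156,-11,0,0,0,0.35,1,-194,-14,0,0,0,0.44,1,-232,-17,0,0,0,0.53,1,-268,-19,0,0,0,0.61,1,-295,-21,0,0,0,0.67,1,-309,-22,0,0,0,0.7,1]'
python3 - <<'E'
from bench import *
from h import *
import cv2
s=sense();f=grab_frame("top")
s=sense();c=f["color"][120:245,300:430,::-1];cv2.imwrite("pics/t2.png",cv2.resize(c,None,fx=4.5,fy=4.5,interpolation=cv2.INTER_CUBIC));pickle.dump((s,f),open("t2.pkl","wb"))
q=s["orientation"];Rt=Ro.from_quat([q[1],q[2],q[3],q[0]]).as_matrix()
print(s["tool_pos"],s["contact_force"],s["gripper_width"],np.degrees(np.arctan2(Rt[1,1],Rt[0,1])))
m=np.array([653.5,-108.3,217]);print(Rt.T@(m-s["tool_pos"]))
E
```

```text
t: 5.1
tool_pos: [566.1, -75.8, 216.8]
orientation: [0.001, 0.834, 0.551, -0.001]
contact_force: [-0.3, 0.4, -1.5]
gripper_width: 7.6
grip_force: 58.5
[566.43524837 -76.85167922 216.92654975] [-0.02716958 -1.88569813 -2.10609295] 7.652093579756229 -23.13123726141714
[ 5.28229422e+00  9.24195359e+01 -2.67414949e-03]
```

View pics/t2.png

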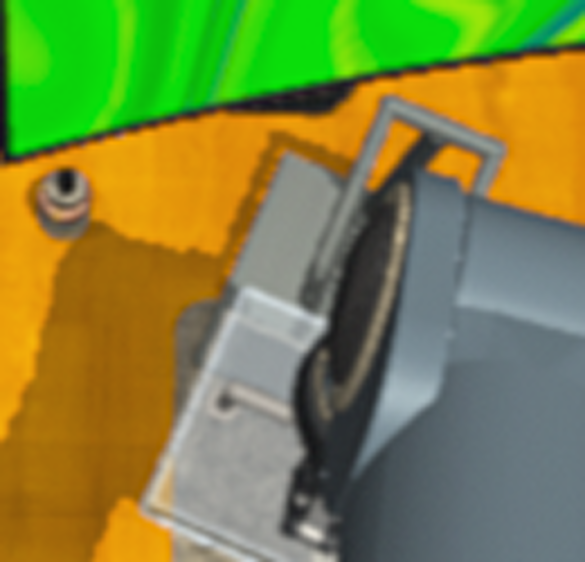

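The cover is square to the stand, with its bar's left end at crop (215,403) and the prongs ahead of it. Moving in.

```bash
python3 -m pendant '[3,3,0,0,0,0,1,5,10,0,0,0,0,1,5,22,0,0,0,0,1,5,36,0,0,0,0,1,5,50,0,0,0,0,1,5,64,0,0,0,0,1,5,78,0,0,0,0,1,5,88,0,0,0,0,1,5,92,0,0,0,0,1,5,92,0,0,0,0,1]'
python3 - <<'E'
from bench import *
from h import *
import cv2
s=sense();f=grab_frame("side");c=f["color"][100:220,250:400,::-1]
w=grab_frame("wrist")["color"][:,:,::-1]
o=np.zeros((560,800,3),np.uint8);o[:360,:450]=cv2.resize(c,None,fx=3,fy=3,interpolation=cv2.INTER_CUBIC);o[360:,460:780]=cv2.resize(w,(320,200))
cv2.imwrite("pics/h3.png",o);print(s["tool_pos"],s["contact_force"])
E
```

```text
t: 6.15
tool_pos: [653.9, -101.8, 216.9]
orientation: [-0.0, 0.832, 0.555, -0.0]
contact_force: [0.2, 0.0, -2.4]
gripper_width: 8.1
grip_force: 58.5
[ 653.88352    -101.82599709  216.89015527] [ 0.20653605  0.04632406 -2.44419158]
```

View pics/h3.png

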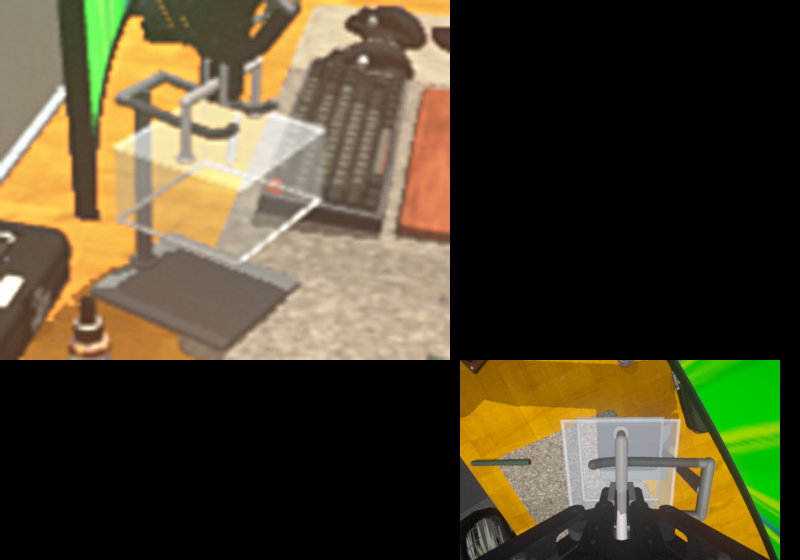

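Bar is above both prongs, and the visible prong passes between the bar and the cover top. Lowering.

```bash
python3 -m pendant '[-2,1,3,0,0,0,1,-4,2,8,0,0,0,1,-4,2,13,0,0,0,1,-4,2,18,0,0,0,1,-4,2,22,0,0,0,1,-4,2,24,0,0,0,1,-4,2,25,0,0,0,1,-4,2,26,0,0,0,1,-4,2,26,0,0,0,1]'
```

```text
t: 7.15
tool_pos: [653.9, -106.5, 191.2]
orientation: [-0.0, 0.832, 0.555, 0.0]
contact_force: [-0.8, 0.3, -2.2]
gripper_width: 7.8
grip_force: 58.6
```

Not touching yet; lowering a little more.

```bash
python3 -m pendant '[0,0,1,0,0,0,1,0,0,2,0,0,0,1,0,0,3,0,0,0,1,0,0,3,0,0,0,1]';python3 -m pendant '[0,0,1,0,0,0,1,0,0,2,0,0,0,1,0,0,2,0,0,0,1]'
```

```text
t: 7.55
tool_pos: [654.1, -106.7, 190.4]
orientation: [0.0, 0.832, 0.555, 0.001]
contact_force: [-4.3, 1.4, 8.5]
gripper_width: 7.9
grip_force: 59.6
t: 7.85
tool_pos: [654.2, -106.6, 190.2]
orientation: [0.0, 0.832, 0.555, 0.001]
contact_force: [-7.3, 2.1, 15.5]
gripper_width: 7.9
grip_force: 60.4
```

Seated: the force reverses to pushing up. Easing off and opening.

```bash
python3 -m pendant '[0,0,-2,0,0,0,1,0,0,-4,0,0,0,1,0,0,-4,0,0,0,0.3,0,0,-4,0,0,0,0.3,0,0,-4,0,0,0,-0.2,0,0,-4,0,0,0,-0.6,0,0,-4,0,0,0,-1,0,0,-4,0,0,0,-1,0,0,-4,0,0,0,-1,0,0,-4,0,0,0,-1]'
python3 -m pendant '[0,0,-8,0,0,0,-1,0,0,-25,0,0,0,-1,0,0,-55,0,0,0,-1,0,0,-90,0,0,0,-1,0,0,-125,0,0,0,-1,0,0,-140,0,0,0,-1,0,0,-140,0,0,0,-1]'
python3 - <<'E'
from bench import *
from h import *
import cv2
s=sense();f=grab_frame("side");c=f["color"][100:220,250:400,::-1]
w=grab_frame("wrist")["color"][:,:,::-1]
o=np.zeros((560,780,3),np.uint8);o[:360,:450]=cv2.resize(c,None,fx=3,fy=3,interpolation=cv2.INTER_CUBIC);o[360:,460:780]=cv2.resize(w,(320,200))
cv2.imwrite("pics/h4.png",o);print(s["tool_pos"],s["contact_force"],s["orientation"])
E
```

```text
t: 8.85
tool_pos: [653.8, -106.5, 190.2]
orientation: [-0.0, 0.832, 0.555, 0.0]
contact_force: [0.2, -0.3, 0.3]
gripper_width: 85.4
grip_force: 0.0
t: 9.55
tool_pos: [654.8, -107.1, 333.1]
orientation: [0.002, 0.832, 0.555, 0.002]
contact_force: [0.4, 0.1, -0.2]
gripper_width: 85.4
grip_force: 0.0
[ 654.78979076 -107.11087284  333.14275746] [ 0.44534941  0.14026488 -0.232361  ] [0.00163736 0.83215248 0.55454035 0.00213657]
```

View pics/h4.png

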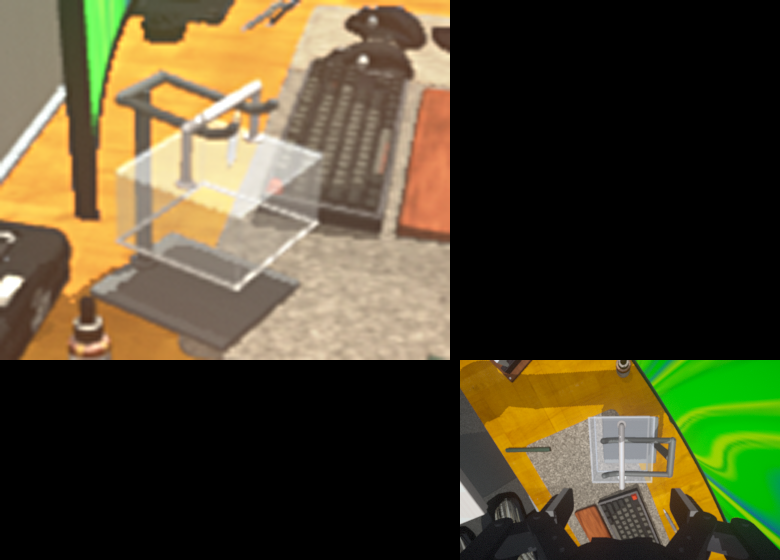

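The cover hangs on both prongs, square and free. Going back above the rack to collect several views for one combined picture.

```bash
python3 - <<'E'
from bench import *
import pickle
pickle.dump({n:grab_frame(n) for n in("side","top")},open("open.pkl","wb"))
E
python3 -m pendant '[25,-28,0,0,0,-0.07,-1,50,-56,0,0,0,-0.14,-1,75,-84,0,0,0,-0.21,-1,100,-112,10,0,0,-0.28,-1,125,-140,25,0,0,-0.35,-1,150,-168,40,0,0,-0.42,-1,175,-196,60,0,0,-0.49,-1,200,-224,80,0,0,-0.56,-1,225,-252,100,0,0,-0.63,-1,247,-277,120,0,0,-0.7,-1]'
python3 -m pendant '[0,0,10,0,0,0,-1,0,0,20,0,0,0,-1,0,0,20,0,0,0,-1,0,0,20,0,0,0,-1]'
python3 - <<'E'
from bench import *
import pickle
pickle.dump((sense(),grab_frame("wrist")),open("p0.pkl","wb"))
E
python3 -m pendant '[0,30,0,0.1,0,0,-1,0,60,0,0.2,0,0,-1,0,80,0,0.3,0,0,-1,0,80,0,0.4,0,0,-1,0,80,0,0.4,0,0,-1,0,80,0,0.4,0,0,-1]'
python3 - <<'E'
from bench import *
from h import *
import cv2
s=sense();f=grab_frame("wrist");pickle.dump((s,f),open("p1.pkl","wb"))
u=np.array([np.cos(np.radians(-72.6)),np.sin(np.radians(-72.6)),0]);v=np.array([-u[1],u[0],0])
def crop(fr,R,t,w,h,k):
    P=np.array([proj(fr,np.array([495,228,z])+a*u+b*v,R,t) for a in(-75,75) for b in(-70,70) for z in(0,60)])
    c=P.mean(0);x=int(np.clip(c[0]-w/k/2,0,640-w/k));y=int(np.clip(c[1]-h/k/2,0,400-h/k))
    print(x,y,k,P.min(0),P.max(0));return cv2.resize(fr["color"][y:y+h//k,x:x+w//k,::-1],(w,h),interpolation=cv2.INTER_CUBIC)
s0,f0=pickle.load(open("p0.pkl","rb"));o=pickle.load(open("open.pkl","rb"))
O=np.zeros((600,800,3),np.uint8)
O[:,:400][:340]=crop(f0,*wristRt(f0,s0),400,340,2)
O[:340,400:]=crop(f,*wristRt(f,s),400,340,2)
O[340:,:400]=crop(o["top"],o["top"]["R"],o["top"]["t"],400,260,4)
O[340:,400:]=crop(o["side"],o["side"]["R"],o["side"]["t"],400,260,4)
cv2.imwrite("pics/last.png",O)
E
```

```text
t: 10.75
tool_pos: [491.1, 229.5, 208.0]
orientation: [-0.001, 0.59, 0.808, -0.001]
contact_force: [1.2, 0.8, -0.4]
gripper_width: 85.5
grip_force: 0.0
t: 11.15
tool_pos: [494.0, 226.5, 190.2]
orientation: [0.0, 0.593, 0.805, -0.0]
contact_force: [0.5, 0.8, 0.8]
gripper_width: 85.2
grip_force: 0.0
t: 11.8
tool_pos: [569.9, 251.3, 190.0]
orientation: [-0.117, 0.58, 0.79, -0.16]
contact_force: [-0.8, -0.3, 0.6]
gripper_width: 85.6
grip_force: 0.0
224 98 2 [232.62255781 101.49720017] [417.01592734 278.29980631]
217 95 2 [227.37775776 102.89076241] [396.53066516 283.35499662]
196 215 4 [209.43425432 213.32029853] [281.30317458 282.29097568]
316 261 4 [326.03244396 252.95682432] [415.19996486 337.23809505]
```

View pics/last.png

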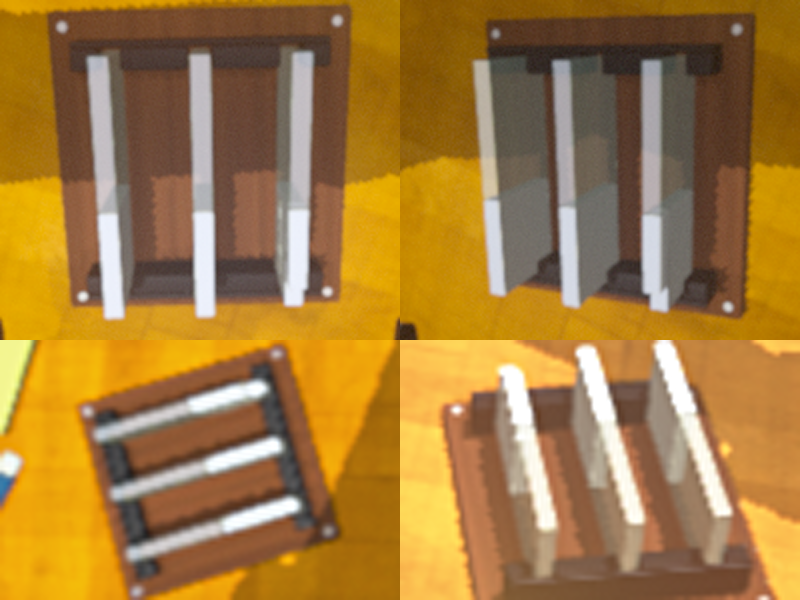

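The combined picture settles it. The notched sample is the right-hand one in the wrist views (outermost from the robot, crop 1 x≈299). Its frosted end is at the image bottom, with the notch step at (293,295). Its label face (+y) therefore looks towards the robot.

```bash
python3 - <<'E'
from h import *
from bench import sense
s0,f0=pickle.load(open("p0.pkl","rb"));s1,f1=pickle.load(open("p1.pkl","rb"))
R,t=wristRt(f0,s0);R1,t1=wristRt(f1,s1);o=pickle.load(open("open.pkl","rb"))["top"]
p=lambda x,y:(224+x/2-.25,98+y/2-.25);p1=lambda x,y:(217+(x-400)/2-.25,95+y/2-.25);pt=lambda x,y:(196+x/4-.4,215+(y-340)/4-.4)
C=np.array([back(f0,p(*c),8,R,t) for c in((51,12),(349,8),(340,304),(73,306))])
print("tray centre",C.mean(0),[np.linalg.norm(C[i]-C[i-1]).round(1) for i in range(4)])
C1=np.array([back(f0,p(*c),8,R,t) for c in((62,27),(337,20),(327,292),(82,296))]);print("studs",C1.mean(0))
d=(C1[2]+C1[3]-C1[0]-C1[1]);a=np.arctan2(d[1],d[0]);print("heading to frosted",np.degrees(a))
u=np.array([np.cos(a),np.sin(a),0]);v=np.array([-u[1],u[0],0])
def pr(n,q):
    d=q-C1.mean(0);print(n,q.round(1),"along",(d@u).round(1),"across",(d@v).round(1))
for n,c in(("far end",(303,53)),("bound",(299,207)),("notch edge",(294,287)),("mid far",(200,55)),("mid bound",(203,210)),("mid near",(205,317))):pr(n,back(f0,p(*c),58,R,t))
for n,c in(("P1 far",(652,61)),("P1 bound",(653,213)),("P1 notchedge",(651,293))):pr(n,back(f1,p1(*c),58,R1,t1))
for n,c in(("top far",(97,435)),("top n near",(265,385)),("top n far",(97,435)),("top bound",(190,407))):pr(n,back(o,pt(*c),58))
print(s1["qpos"],s0["qpos"],sense()["tool_pos"],sense()["orientation"])
E
```

```text
tray centre [495.39162819 229.58183021   8.        ] [np.float64(146.3), np.float64(136.0), np.float64(147.0), np.float64(138.7)]
studs [494.71220822 229.50887129   8.        ]
heading to frosted -71.55097993824505
far end [515.2 295.2  58. ] along -55.9 across 40.2
bound [534.9 235.9  58. ] along 6.7 across 40.1
notch edge [545.  201.3  58. ] along 42.7 across 38.8
mid far [477.1 282.5  58. ] along -55.9 across 0.0
mid bound [497.1 222.7  58. ] along 7.2 across 0.1
mid near [512.5 176.3  58. ] along 56.1 across 0.1
P1 far [515.3 295.3  58. ] along -55.9 across 40.4
P1 bound [535.6 236.   58. ] along 6.8 across 40.8
P1 notchedge [546.3 201.   58. ] along 43.4 across 39.9
top far [516.5 292.7  58. ] along -53.1 across 40.7
top n near [551.3 185.9  58. ] along 59.3 across 39.9
top n far [516.5 292.7  58. ] along -53.1 across 40.7
top bound [535.9 233.8  58. ] along 9.0 across 40.4
[-0.60063339  0.63638639  0.23073049  1.45868715 -0.16897343  1.46311066
 -0.03013963] [-0.69877916  0.3141816   0.2356947   1.91993946 -0.09015526  0.9177075
 -0.11722573] [569.33268068 251.42716201 190.68873506] [-0.11716831  0.58014164  0.79009823 -0.15953697]
```

All measurements agree to within a mm: notched sample across +40, frosted end along heading -71.5°, grip point (541.6,215.5,44). Moving above it with the gripper part-closed.

```bash
python3 -m pendant '[-9,-4,24,-0.1,0,0,0.3,-18,-7,47,-0.2,0,0,0.3,-26,-11,70,-0.3,0,0,0.3,-26,-11,70,-0.4,0,0,0.3,-26,-11,70,-0.4,0,0,0.3,-26,-11,70,-0.4,0,0,0.3,-26,-11,70,-0.4,0,0,0.3]'
python3 - <<'E'
from bench import *
from h import *
s=sense();q=s["orientation"];Rt=Ro.from_quat([q[1],q[2],q[3],q[0]]).as_matrix()
u=np.radians(18.45);W=np.array([[np.sin(-u),np.cos(u),0],[np.cos(u),np.sin(u),0],[0,0,-1]])
print(Rt.T@(np.array([541.6,215.5,39])-s["tool_pos"]),Ro.from_matrix(Rt.T@W).as_rotvec(),s["gripper_width"])
E
```

```text
t: 12.55
tool_pos: [542.9, 216.9, 131.3]
orientation: [0.0, 0.591, 0.806, 0.001]
contact_force: [-0.3, -0.9, 1.3]
gripper_width: 30.0
grip_force: 0.0
[-0.99319168 -1.85100449 92.33118971] [ 0.00237017 -0.00061452 -0.01651111] 30.04733657069602
```

```bash
python3 -m pendant '[-1,-2,10,0,0,-0.017,0.3,-1,-2,28,0,0,-0.017,0.3,-1,-2,42,0,0,-0.017,0.3,-1,-2,54,0,0,-0.017,0.3,-1,-2,62,0,0,-0.017,0.3,-1,-2,62,0,0,-0.017,0.3]'
python3 -m pendant '[0,0,8,0,0,0,0.3,0,0,16,0,0,0,0.3,0,0,24,0,0,0,0.3,0,0,30,0,0,0,0.3,0,0,30,0,0,0,0.3]'
```

```text
t: 13.15
tool_pos: [539.4, 214.2, 66.5]
orientation: [-0.001, 0.585, 0.811, -0.001]
contact_force: [0.1, -0.2, -0.6]
gripper_width: 29.9
grip_force: 0.0
t: 13.65
tool_pos: [539.4, 214.2, 37.0]
orientation: [-0.0, 0.585, 0.811, -0.001]
contact_force: [-0.2, 0.7, 0.2]
gripper_width: 29.9
grip_force: 0.0
```

```bash
python3 -m pendant '[0,2,-2,0,0,0,0.3,0,2,-2,0,0,0,0.6,0,2,-2,0,0,0,0.75,0,2,-2,0,0,0,0.8,0,2,-2,0,0,0,1,0,2,-2,0,0,0,1,0,2,-2,0,0,0,1,0,2,-2,0,0,0,1,0,2,-2,0,0,0,1]'
```

```text
t: 14.55
tool_pos: [542.2, 215.2, 40.4]
orientation: [0.0, 0.585, 0.811, 0.0]
contact_force: [-1.8, -0.7, 5.5]
gripper_width: 7.2
grip_force: 59.4
```

```bash
python3 -m pendant '[0,0,-3,0,0,0,1,0,0,-8,0,0,0,1,0,0,-15,0,0,0,1,0,0,-24,0,0,0,1,0,0,-34,0,0,0,1,0,0,-46,0,0,0,1,0,0,-58,0,0,0,1,0,0,-70,0,0,0,1,0,0,-76,0,0,0,1,0,0,-76,0,0,0,1]'
```

```text
t: 15.55
tool_pos: [542.6, 215.4, 117.4]
orientation: [0.0, 0.585, 0.811, 0.001]
contact_force: [-0.4, 0.2, -1.2]
gripper_width: 7.0
grip_force: 58.7
```

```bash
python3 -m pendant '[0,0,-15,0,0,0,1,0,0,-40,0,0,0,1,0,0,-70,0,0,0,1,0,0,-100,0,0,0,1,0,0,-130,0,0,0,1,0,0,-150,0,0,0,1,0,0,-156,0,0,0,1,0,0,-156,0,0,0,1]'; python3 -c "
from bench import *
print(sense()['qpos'])"
```

```text
t: 16.35
tool_pos: [541.9, 215.1, 272.1]
orientation: [0.0, 0.585, 0.811, 0.0]
contact_force: [0.4, 0.6, -1.6]
gripper_width: 7.4
grip_force: 58.7
[-0.66002051  0.29681297  0.26549461  1.73927976 -0.08573744  1.1162178
 -0.04585965]
```

Sample is free, with weight about 1.2–1.6 N. Tipping the label face up: fingers tilt towards the robot while drawing inward and down a bit to keep joint 6 in range.

```bash
python3 -m pendant '[0,-8,3,0.03,0,0,1,0,-18,7,0.08,0,0,1,0,-29,11,0.14,0,0,1,0,-40,15,0.2,0,0,1,0,-51,19,0.26,0,0,1,0,-62,23,0.32,0,0,1,0,-72,27,0.38,0,0,1,0,-80,31,0.43,0,0,1,0,-85,34,0.46,0,0,1,0,-85,35,0.46,0,0,1]'; python3 -c "
from bench import *
print(sense()['qpos'])"
```

```text
t: 17.35
tool_pos: [460.4, 187.9, 235.2]
orientation: [-0.134, 0.569, 0.79, -0.187]
contact_force: [0.4, -0.7, -1.4]
gripper_width: 7.2
grip_force: 58.7
[-0.62848043  0.43230791  0.2544098   1.71002406 -0.12782037  1.47934594
 -0.00777493]
```

```bash
python3 -m pendant '[0,-2,3,0.03,0,0,1,0,-4,7,0.08,0,0,1,0,-6,11,0.14,0,0,1,0,-9,15,0.2,0,0,1,0,-12,20,0.26,0,0,1,0,-14,25,0.32,0,0,1,0,-16,29,0.38,0,0,1,0,-18,31,0.43,0,0,1,0,-18,31,0.45,0,0,1,0,-18,31,0.45,0,0,1]'; python3 - <<'E'
from bench import *
from h import *
s=sense();q=s["orientation"];Rt=Ro.from_quat([q[1],q[2],q[3],q[0]]).as_matrix()
print(s["qpos"],"angle label-up",np.arccos(-Rt[2,1]),"origin z",(s["tool_pos"]+Rt@[28,0,31])[2])
E
```

```text
t: 18.35
tool_pos: [433.2, 178.9, 216.7]
orientation: [-0.257, 0.525, 0.729, -0.357]
contact_force: [-0.1, 0.1, -1.9]
gripper_width: 7.1
grip_force: 58.7
[-0.58798567  0.64594671  0.23885926  1.60765914 -0.15023738  1.81971319
  0.03105353] angle label-up 0.6604216128488191 origin z 197.72559568897412
```

```bash
python3 -m pendant '[0,0,0,0,0,0,1,0,0,0,0,0,0,1,0,0,0,0,0,0,1,0,0,0,0,0,0,1,0,0,0,0,0,0,1]'; python3 - <<'E'
from bench import *
import pickle,numpy as np
o=pickle.load(open("open.pkl","rb"))["side"]["color"].astype(int);n=grab_frame("side")["color"].astype(int)
d=abs(o-n).max(2)>40
print("changed px: cover/stand",d[110:215,280:365].sum(),"bottle",d[195:240,268:292].sum())
print(sense()["gripper_width"],sense()["grip_force"],np.abs(sense()["qvel"]).max());sign_off()
E
```

```text
t: 18.85
tool_pos: [432.9, 178.8, 217.5]
orientation: [-0.257, 0.525, 0.729, -0.356]
contact_force: [-0.1, -0.7, -1.3]
gripper_width: 6.9
grip_force: 58.7
changed px: cover/stand 3825 bottle 356
7.237299360585936 58.746191561222076 0.004144817215634401
the job is handed in; nothing more can be done
```

Job handed in at about 19 s: the cover was seen hanging free on both prongs, and the notched sample is held steady about 200 mm up by its frosted end, label face about 38° from straight up. The last image check on cover and bottle was inconclusive: many pixels had changed, probably because the arm was in view, and I handed in without looking into it.

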